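# Move the battery pack from charger to dive light

### The arm

A 6-joint arm with a two-finger parallel gripper is mounted at the origin on the work surface. World frame = base frame: x ahead of the robot, y to its left, z up, the work surface at z = 0. Lengths are in m, angles in rad, forces in N, time in s.
With the tool pointing down it reaches from about 0.275 to 0.75 m from the base axis. Payload 10.2 kg.
Tool frame: the origin (TCP) lies midway between the tips of the shut fingers; the grasp point (between the pads) lies 19 mm behind it; z points along the fingers, y is the direction in which the jaws open and shut (so a half turn about z gives the same grasp; the last joint's range is limited). The gripper opens to 85 mm and grips with 20 to 120 N. Pads are 22 mm wide; open, the fingers measure 114 mm over their backs; the gripper's body (76 mm by 85 mm) begins 54 mm behind the grasp point. The pads swing forward as they close: fully open they stand 13 mm farther back than shut.
Start: joints at [-1.408, 0.313, 1.498, -0, 1.331, -0.223], TCP at [0.198, -0.486, 0.231] pointing down, gripper open.
Joint ranges: [-2.94, 2.94], [-0.97, 2.17], [0.19, 2.56], [-1.23, 4.37], [0.02, 3.11], [-2.88, 2.88]. Speed limits (rad/s): [2.39, 2.39, 3.01, 3.14, 3.14, 3.14].

### API

Orientations are given as a 3x3 rotation matrix whose columns are the frame's x, y, z axes.
In Python, from bench import ctrl gives the robot as it stands.
- The arm moves only by the tool step_arm, never from a script. Its argument "rows" is a list of rows, each an object with "linear": the shift along the tool's x, y, z in m, a list of three; "turn": the turn, a rotation vector about the tool's x, y, z in degrees, a list of three. In form: [{"linear": [dx, dy, dz], "turn": [rx, ry, rz]}, ...]. A call has 1 to 10 rows; each row is the pose to reach, as a shift and turn from the pose commanded when the call began, along the tool's axes at that moment; what a row does not reach only later rows make up. A row lasts 1/10 s, in which the tool goes at most 50 mm and 8.59 degrees, less where a joint would pass 70% of its speed; a pose out of reach is approached as far as the arm can. A call with a gripper value outside its range is refused whole. "fingers" is the closure, from -1 (fully open) to 1 (shut), set as the call begins (left out, the last holds). The fingers move at their own pace and stop on an object; the grip force is fixed at half the most. Time passes only in rows, so rows that repeat a pose let the fingers close. It gives the time, the measured TCP pose, the force and the opening at its end, in the units of the state.
- ctrl.read_state(): the state, without advancing time (a new reading comes with each control period).
- ctrl.camera(name): name is "scene" or "top" or "wrist"; returns the picture (384x512x3 uint8, blue, green, red); there is no depth.
- ctrl.camera_model(name): a dict with "camera_matrix" (3x3 intrinsics, pixels), "position" and "attitude" of the camera in the world; the wrist camera has in their place "mount" (4x4, takes a point from camera to tool coordinates, whose origin is the TCP and whose axes are the flange's). Camera axes: x right, y down, z forward; pixel columns grow to the right and rows downward; lengths in m; the calibration is good to about 2 mm. A picture is of the moment at which its call begins: read the wrist's pose just before it. camera_model takes no time and is no camera call.
- ctrl.sign_off(): hands the job in, once; it reports no verdict.
Trained networks look in the newest picture that a camera, given by its name, has taken for a name from the list of things; names that differ only in an ending like _2 or _b are one class to them, and where a whole thing is asked for, a point or a joint stands for the part that bears it (a point fixed in the world has none). Each returns a list of dicts, best first, with "p" (0 to 1); they miss things now and then, are a little off and sometimes report something else, mostly with a low value. They report only what shows in the picture. A call takes as long as a camera call. They do not tell look-alikes from the thing itself.
- ctrl.silhouettes(target, camera): "region" (384x512 bool, what is visible of it) and "extent" ([left, top, width, height] in pixels, round what is visible of it).
- ctrl.place_of(target, camera): "position" ([column, row] in pixels: a listed point, or the origin of a listed thing).
The state is a dict: "clock": time; "q": joint angles; "qd": joint speeds; "tau": joint torques, N m; "tool_pos": TCP position; "orientation": TCP orientation; "wrist_force": force on the tool from outside, world axes, zero at the start; "moment": the same for the moment, N m; "grip_width": opening from 0.0 (shut) to 1.0 (fully open).
Only numpy, scipy, OpenCV 4.12 (cv2) and the standard library are available. Lean on these libraries where they do the work, as an engineer would, in place of code of your own. Each camera call takes 0.05 s, during which the arm holds its last target.

### The job

Take the charged battery pack out of the charger: squeeze its snap tab inward and lift the pack out while the tab stays pressed. Then seat it fully home in the empty well of the dive light, the same way round relative to the well's catch window, so that its tab springs out and latches; how deep that is you must feel. Be gentle: no hard crushing of the tab, no wrenching or ramming in either well, and leave the other things on the bench where they are.

Things in the scene. Friction and masses are not known exactly. Their poses are not given: they have to be found in the camera images.
- pack: light grey battery pack, 30 mm (x) by 44 mm (y) by 90 mm tall, about 0.22 kg; origin at the centre of its underside, z up; black tab on its -x face, other sides flat. It starts latched in the charger, axes parallel to the charger's, underside 14 mm and top 104 mm above the bench. Clearance in either well is 1.5 mm a side, below a 4 mm lead-in at 45 degrees round the mouth.
- tab (a joint): travel of the snap tab into the pack (along pack +x), m: 0 = out, 0.006 = fully in, at its stop. Spring: 6 N to start, 14 N fully in, a little more when the tooth rubs under load. The tooth leaves the catch at 0.0025 to 0.0055; lifted before that, the pack is held firmly. Fully in, pad and pack back are 31 mm apart (37 mm at rest). Over 35 N damages the tab.
- tab_pad (a point): centre of the outer face of the tab's ribbed thumb pad, on the pack's -x side, 22 mm from the pack's centre line and 72 mm above its underside at rest. The pad is 16 mm wide (y) and 22 mm high, 7 mm proud of the pack at rest, 1 mm when fully in. Axes as the pack's.
- tooth (a point): top of the tab's tooth, moving with the tab: 30 mm above the pack's underside, 5.5 mm proud of the pack's -x face at rest, flat on top, sloped below; it catches under the top edge of the window in a well's -x wall. Anywhere else in the well the wall keeps the tab pressed in.
- charger: charger screwed to the bench, a black box 60 mm (x) by 80 mm (y), 58 mm high, on a steel foot plate, with a 42 mm high step on its +x side; catch window on its -x side; origin at bench height under the centre of its well, z up. Pulling or pushing the pack in it with over 35 N does damage.
- charger_mouth (a point): centre of the mouth of the charger's well, at rim height, 58 mm above the bench; axes as the charger's. Well 33 mm (x) by 47 mm (y), hard floor 12 mm above the bench. Two sprung pins in it push the pack up with 7 N until the tooth meets the catch, 2 mm above the floor.
- light: dive light: aluminium block 60 mm (x) by 72 mm (y), 58 mm high, fixed to the bench, round 54 mm lamp head on its +y side reaching 92 mm out, lower than the block; catch window on its -x side, so the pack's x must point along its x; origin at bench height under the centre of its well, z up. Empty at the start. Over 25 N of push in it does damage. It may swap sides with the charger.
- light_mouth (a point): centre of the mouth of the light's well, at rim height, 58 mm above the bench; axes as the light's. Well 33 mm (x) by 47 mm (y). Its floor and catch sit on a clamped carrier set 0 to 7 mm high, differently each time: hard floor 12 to 19 mm above the bench. Pins stand 7 mm above that floor: 4 N at touch, 8 N at the floor. Pushed to the floor and let go, the pack latches, 2 mm above it.
- tray_orange: orange open tray 260 x 190 x 55 mm, empty, bystander; origin under its centre
- tray_grey: grey open tray 260 x 190 x 55 mm, bystander; origin under its centre
- mouthpiece: black mouthpiece, about 60 x 50 x 24 mm, lying in the grey tray, bystander; origin under its centre
- torch: small aluminium torch with a twist-on cap, 126 mm long, 38 mm thick, lying along its x axis on rubber cradles, bystander; origin under its middle
- whistle: green whistle 45 mm long, 19 mm high, bystander; origin under its round end
- jar: glass jar with closed lid, 68 mm diameter, 95 mm tall, bystander; origin under its centre
There are look-alikes about, which are no part of the job. Leave any pink look-alike of the light alone. There is more than one size of the pack; the one meant has the size given above.

How it is judged:
On the way, in this order (a step that is already met when the one before it is completed fails the run):
1. the tab is pressed in while the pack is still down in the charger (value of joint tab above 0.0035 m and z of pack in the frame of charger below 0.022 m and horizontal distance between pack and charger below 0.006 m), for 0.05 s.
2. the pack is lifted clear of the charger (z of pack in the frame of charger above 0.06 m), for 0.1 s.
At the end, for the whole second after the job is handed in: the pack stands latched in the light's well: underside 11.5 to 23.5 mm above the light's base, within 4 mm of the well's axis, tilted under 0.11 rad, turned under 0.15 rad from the light's x axis, tab sprung out to within 1.8 mm of rest, at rest and released (z of pack in the frame of light between 0.0115 and 0.0235 m and horizontal distance between pack and light below 0.004 m and angle between pack's own z axis and vertical below 0.11 rad and angle between the x axis of pack and the x axis of light, either way round below 0.15 rad and value of joint tab below 0.0018 m and linear speed of pack below 0.01 m/s and contact force between the fingers and pack below 0.1 N); the robot touches nothing.
It fails at once if the tab is squeezed with over 35 N (contact force between the fingers and tab above 35 N).
It fails at once if the pack is wrenched against the charger with over 35 N (contact force between pack and charger above 35 N).
It fails at once if the pack is rammed against the light with over 25 N (contact force between pack and light above 25 N).
It fails at once if another thing on the bench is moved by more than 3 cm (distance of any of tray_orange, tray_grey, mouthpiece, torch, whistle, jar from where it was at the start of the episode above 0.03 m).
It also fails if it takes over 54 s, if anything falls off the work surface, if the arm or the gripper's body presses on something with over 40 N, if the wrist force passes 120 N, or if a joint passes its speed limit or range.

## Working session

There is one attempt and no reset: what is moved stays moved. The work goes in short steps, Python scripts to look and compute and a tool call to move; the robot and the scene stay as the last step left them, time stands still between calls to the robot, and variables do not carry over. Pictures are saved under pics/ and viewed, and the job is handed in when it is done.

Besides the shell and the picture viewer there is one more tool, called in YAML: its name, and indented under it one key for each argument. step_arm: Moves the arm, as the interface text tells. Its arguments: {"type":"object","properties":{"rows":{"type":"array"},"fingers":{"type":"number"}},"required":["rows"]}

```bash
ls; mkdir -p pics
python3 - <<'E'
from bench import ctrl
import cv2
s=ctrl.read_state(); print(s)
for n in ["scene","top"]:
    cv2.imwrite(f"pics/{n}0.png",ctrl.camera(n)); m=ctrl.camera_model(n); print(n,m)
    for t in ["pack","tab_pad","charger","charger_mouth","light","light_mouth"]:
        print(t,[(round(d['p'],2),[round(v) for v in d['position']]) for d in ctrl.place_of(t,n)])
print(ctrl.camera_model("wrist"))
E
```

```text
pics
{'clock': 0.0, 'q': array([-1.40839523e+00,  3.13467656e-01,  1.49842826e+00, -1.92028953e-06,
        1.33102279e+00, -2.23401127e-01]), 'qd': array([ 0.00155379,  0.00045988, -0.00038633, -0.00062954,  0.00048777,
        0.00011864]), 'tau': array([ 1.02904232e-03, -4.12262177e+01, -2.59742332e+01, -1.04283556e-04,
        4.16847717e-03, -8.66050186e-06]), 'tool_pos': array([ 0.19750362, -0.48615382,  0.23072937]), 'orientation': array([[ 9.26496710e-01,  3.76302803e-01, -2.16246846e-04],
       [ 3.76302752e-01, -9.26495832e-01,  1.30829661e-03],
       [ 2.91963880e-04, -1.29350679e-03, -9.99999121e-01]]), 'wrist_force': array([-0.32408731,  0.37082644, -0.35629206]), 'moment': array([-0.02041382,  0.00747297, -0.00889289]), 'grip_width': 0.9997890494039645}
scene {'camera_matrix': array([[437.60295682,   0.        , 255.61507508],
       [  0.        , 437.60295682, 199.37167324],
       [  0.        ,   0.        ,   1.        ]]), 'position': array([ 1.43305863, -0.25361355,  0.94365391]), 'attitude': array([[ 0.301488  ,  0.64399054, -0.70312244],
       [ 0.95336687, 
[... 871 characters left out ...]
r [(0.73, [316, 188])]
charger_mouth [(0.6, [115, 174]), (0.59, [318, 187])]
light [(0.83, [200, 184]), (0.62, [199, 238])]
light_mouth [(0.78, [193, 241]), (0.76, [203, 182])]
{'camera_matrix': array([[268.45302435,   0.        , 258.74303072],
       [  0.        , 268.45302435, 191.91229104],
       [  0.        ,   0.        ,   1.        ]]), 'mount': array([[ 7.00650808e-04, -9.45426989e-01, -3.25833267e-01,
         8.36262363e-02],
       [ 9.99999679e-01,  7.89068467e-04, -1.39200158e-04,
        -3.26297724e-04],
       [ 3.88708343e-04, -3.25833065e-01,  9.45427238e-01,
        -1.41464285e-01],
       [ 0.00000000e+00,  0.00000000e+00,  0.00000000e+00,
         1.00000000e+00]])}
```

View pics/scene0.png

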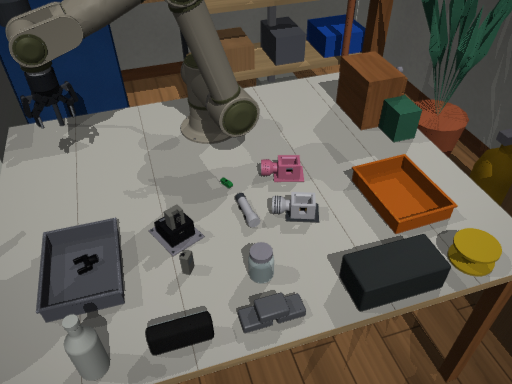

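View pics/top0.png

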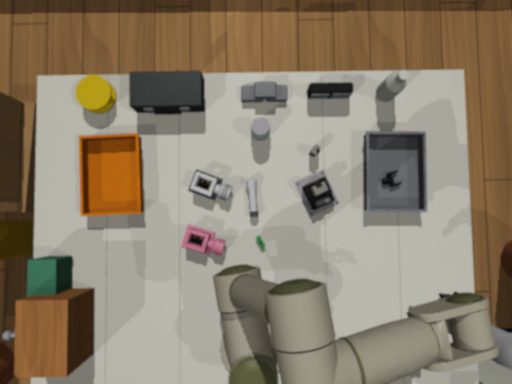

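The scene shows the charger with the pack at about (175,232). The white/aluminium light is at (299,208), the pink look-alike at (286,168), and a smaller look-alike pack at (187,262). In the top view the charger is at (317,190) and the light at (205,184), with its head towards the right.

```bash
cat > h.py <<'E'
import numpy as np, cv2
from bench import ctrl
def ray(n,uv,st=None):
    m=ctrl.camera_model(n);K=m['camera_matrix']
    if n=='wrist':
        M=np.array(m['mount']);R0=np.array(st['orientation']);R=R0@M[:3,:3];p=R0@M[:3,3]+st['tool_pos']
    else: R=np.array(m['attitude']);p=np.array(m['position'])
    d=R@np.linalg.inv(K)@np.array([uv[0],uv[1],1.]);return p,d
def onz(n,uv,z,st=None):
    p,d=ray(n,uv,st);return p+d*(z-p[2])/d[2]
def proj(n,X,st=None):
    m=ctrl.camera_model(n);K=m['camera_matrix']
    if n=='wrist':
        M=np.array(m['mount']);R0=np.array(st['orientation']);R=R0@M[:3,:3];p=R0@M[:3,3]+st['tool_pos']
    else: R=np.array(m['attitude']);p=np.array(m['position'])
    c=(np.atleast_2d(X)-p)@R;c=c@K.T;return c[:,:2]/c[:,2:]
E
python3 - <<'E'
from h import *
a=cv2.imread('pics/top0.png');b=cv2.imread('pics/scene0.png')
c=lambda i,x,y,w,h:cv2.resize(i[y:y+h,x:x+w],(400,300),interpolation=cv2.INTER_CUBIC)
cv2.imwrite('pics/z0.png',np.vstack([np.hstack([c(a,280,155,80,60),c(a,170,155,80,60)]),np.hstack([c(b,140,195,80,60),c(b,255,180,80,60)])]))
np.set_printoptions(precision=4,suppress=True)
print(onz('top',(318,187),.058),onz('scene',(174,219),.058)); print(onz('top',(203,182),.058),onz('scene',(301,201),.058))
E
```

```text
[ 0.5395 -0.2201  0.058 ] [ 0.5205 -0.2225  0.058 ]
[0.5611 0.161  0.058 ] [0.5647 0.1491 0.058 ]
```

View pics/z0.png

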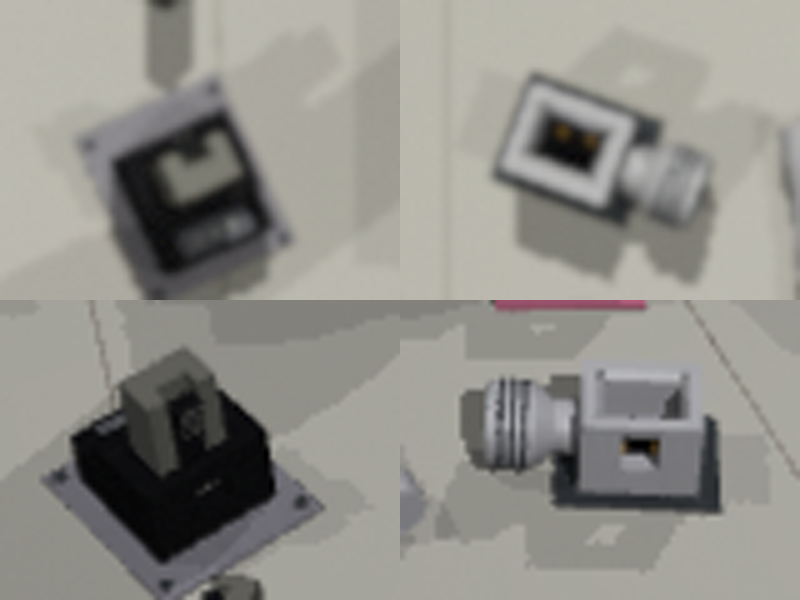

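step_arm:
  rows:
    - {"linear": [0.041, -0.012, 0.001], "turn": [0, 0, -8.5]}
    - {"linear": [0.082, -0.024, 0.002], "turn": [0, 0, -17]}
    - {"linear": [0.122, -0.036, 0.003], "turn": [0, 0, -25.5]}
    - {"linear": [0.163, -0.048, 0.004], "turn": [0, 0, -34]}
    - {"linear": [0.204, -0.06, 0.005], "turn": [0, 0, -42.5]}
    - {"linear": [0.245, -0.072, 0.006], "turn": [0, 0, -51]}
    - {"linear": [0.286, -0.084, 0.007], "turn": [0, 0, -59.5]}
    - {"linear": [0.326, -0.096, 0.008], "turn": [0, 0, -68]}
    - {"linear": [0.367, -0.108, 0.009], "turn": [0, 0, -76.5]}
    - {"linear": [0.408, -0.12, 0.01], "turn": [0, 0, -85]}
  fingers: 0.2

```text
clock: 1.7
tool_pos: [0.5316, -0.2204, 0.2214]
orientation: [[-0.3, 0.954, 0.0], [0.954, 0.3, -0.0], [-0.0, 0.0, -1.0]]
wrist_force: [0.2, -1.5, -0.3]
grip_width: 0.405
```

Run:
```python
from h import *
import pickle
s=ctrl.read_state();im=ctrl.camera('wrist');cv2.imwrite('pics/w1.png',im);pickle.dump(s,open('s1.pkl','wb'))
print(s['tool_pos'],s['orientation'],s['grip_width'])
for t in ["tab_pad","charger_mouth","pack"]: print(t,[(round(d['p'],2),[round(v,1) for v in d['position']]) for d in ctrl.place_of(t,'wrist')])
cv2.imwrite('pics/w1z.png',cv2.resize(im[90:310,100:400],(800,587),interpolation=cv2.INTER_CUBIC))
```

```text
[ 0.53163889 -0.220388    0.22135223] [[-2.99966687e-01  9.53949662e-01  1.72122474e-04]
 [ 9.53949651e-01  2.99966716e-01 -1.78054797e-04]
 [-2.21486326e-04  1.10785666e-04 -9.99999969e-01]] 0.40484896888899036
tab_pad [(0.76, [279.6, 176.5]), (0.63, [347.2, 206.4]), (0.51, [242.4, 314.5])]
charger_mouth []
pack [(0.88, [258.4, 164.3]), (0.87, [347.0, 188.2])]
```

View pics/w1.png

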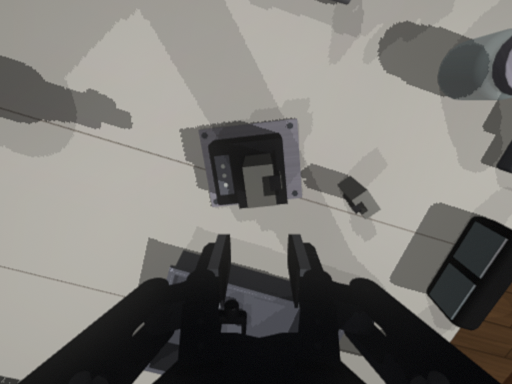

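View pics/w1z.png

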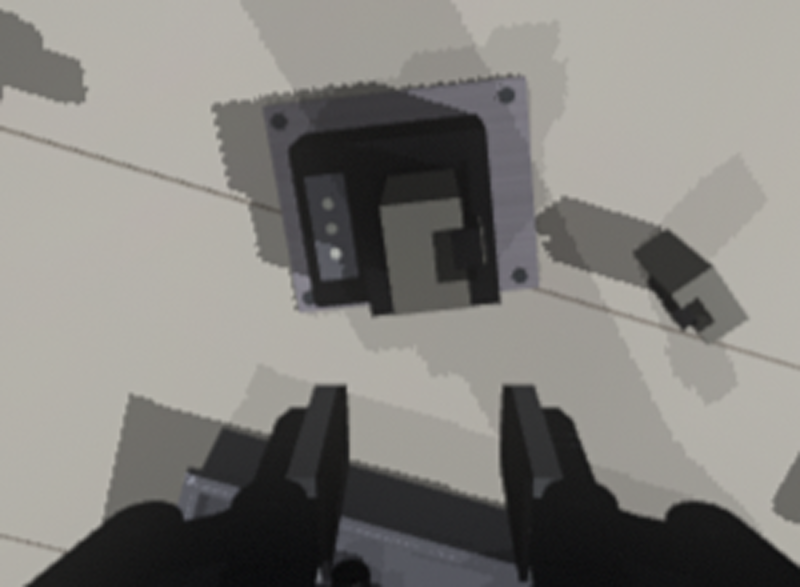

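Run:
```python
from h import *
import pickle
np.set_printoptions(precision=4,suppress=True)
s=pickle.load(open('s1.pkl','rb'))
f=300/800
P=[onz('wrist',(100+x*f,90+y*f),.104,s)[:2] for x,y in [(380,205),(460,198),(471,305),(393,313)]]
P=np.array(P);print(P,P.mean(0));print([np.linalg.norm(P[i]-P[(i+1)%4]) for i in range(4)])
for a,b in[(0,1),(3,2),(0,3),(1,2)]:
    d=P[b]-P[a];print(np.degrees(np.arctan2(d[1],d[0])))
# foot plate corners & box rim
P=np.array([onz('wrist',(100+x*f,90+y*f),.0,s)[:2] for x,y in [(265,105),(525,77),(538,287),(300,312)]]);print(P,P.mean(0))
for a,b in[(0,1),(3,2),(0,3),(1,2)]:
    d=P[b]-P[a];print(np.degrees(np.arctan2(d[1],d[0])),np.linalg.norm(d))
P=np.array([onz('wrist',(100+x*f,90+y*f),.058,s)[:2] for x,y in [(484,118),(499,302),(362,128)]])
for a,b in[(0,1),(2,0)]:
    d=P[b]-P[a];print(np.degrees(np.arctan2(d[1],d[0])),np.linalg.norm(d))
print("mouth", (P[0]+P[1])/2)
```

```text
[[ 0.5095 -0.2049]
 [ 0.537  -0.1935]
 [ 0.5545 -0.2325]
 [ 0.5265 -0.2448]] [ 0.5319 -0.2189]
[np.float64(0.0297030081334482), np.float64(0.04271963290768339), np.float64(0.03052496069123587), np.float64(0.043345307047805925)]
22.62620336748681
23.82779067549084
-66.9141596981857
-65.81383597818954
[[ 0.4421 -0.1993]
 [ 0.5605 -0.1479]
 [ 0.6049 -0.2488]
 [ 0.486  -0.3016]] [ 0.5234 -0.2244]
23.47497322804695 0.12909090206149482
23.94381436791853 0.13009277332786656
-66.73801687502427 0.11129760781856222
-66.22159578829796 0.11023387056244974
-66.21051021496689 0.08323966905363157
22.1294709822351 0.0514302032002187
mouth [ 0.558  -0.2055]
```

step_arm:
  rows:
    - {"linear": [0.001, 0.001, 0.03], "turn": [0, 0, -6]}
    - {"linear": [0.0013, 0.0012, 0.06], "turn": [0, 0, -6]}
    - {"linear": [0.0013, 0.0012, 0.06], "turn": [0, 0, -6]}
    - {"linear": [0.0013, 0.0012, 0.06], "turn": [0, 0, -6]}
  fingers: -0.2

```text
clock: 2.3
tool_pos: [0.5309, -0.221, 0.1622]
orientation: [[-0.391, 0.921, 0.0], [0.921, 0.391, -0.0], [-0.0, 0.0, -1.0]]
wrist_force: [-0.1, -0.1, 0.2]
grip_width: 0.6
```

Run:
```python
from h import *
import pickle
s=ctrl.read_state();im=ctrl.camera('wrist');cv2.imwrite('pics/w2.png',im);pickle.dump(s,open('s2.pkl','wb'))
print(s['tool_pos'],s['orientation'],s['grip_width'],s['wrist_force'])
cv2.imwrite('pics/w2z.png',cv2.resize(im[130:280,180:380],(800,600),interpolation=cv2.INTER_CUBIC))
```

```text
[ 0.53086039 -0.22101826  0.16224422] [[-3.90507307e-01  9.20599783e-01  2.89052165e-04]
 [ 9.20599735e-01  3.90507389e-01 -3.26588135e-04]
 [-4.13533973e-04  1.38566294e-04 -9.99999905e-01]] 0.5996943825727141 [-0.079926   -0.09068609  0.19395197]
```

View pics/w2z.png

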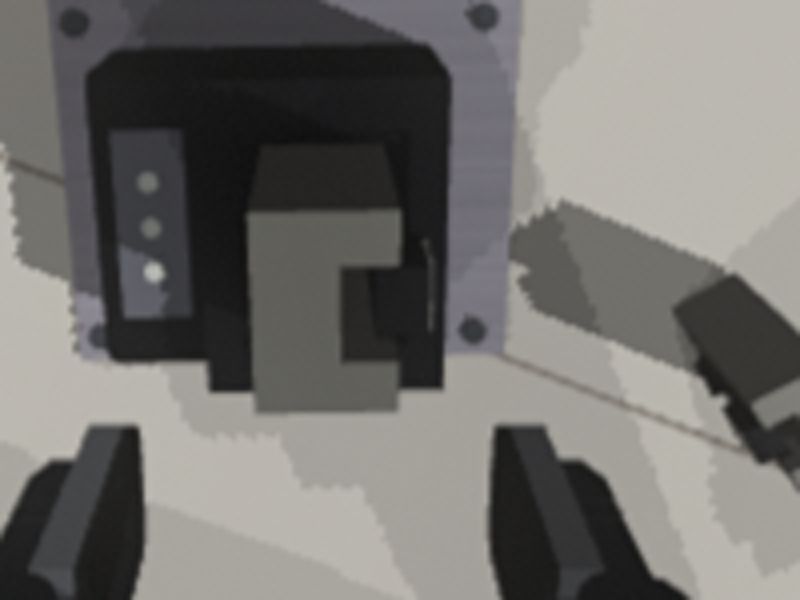

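Run:
```python
from h import *
import pickle
np.set_printoptions(precision=4,suppress=True)
s=pickle.load(open('s2.pkl','rb'));R=s['orientation']
P=np.array([onz('wrist',(180+x/4,130+y/4),.104,s) for x,y in [(247,211),(402,209),(399.5,411),(254.5,411)]])
T=(P-s['tool_pos'])@R
print(T);print(T.mean(0))
# finger tips symmetric? 
for x,y in [(90,427),(138,427),(495,427),(545,427)]:
    p=onz('wrist',(180+x/4,130+y/4),s['tool_pos'][2]+.005,s);print((p-s['tool_pos'])@R)
```

```text
[[ 0.0231 -0.0135  0.0582]
 [ 0.0235  0.0166  0.0582]
 [-0.0202  0.0173  0.0583]
 [-0.0203 -0.0128  0.0583]]
[0.0015 0.0019 0.0582]
[ 0.0102 -0.0323 -0.005 ]
[ 0.0102 -0.0254 -0.005 ]
[ 0.0103  0.0255 -0.005 ]
[ 0.0103  0.0326 -0.005 ]
```

step_arm:
  rows:
    - {"linear": [0.0015, 0.0024, 0.03], "turn": [0, 0, -0.8]}
    - {"linear": [0.0015, 0.0024, 0.06], "turn": [0, 0, -0.8]}
    - {"linear": [0.0015, 0.0024, 0.085], "turn": [0, 0, -0.8]}
    - {"linear": [0.0015, 0.0024, 0.096], "turn": [0, 0, -0.8]}
    - {"linear": [0.0015, 0.0024, 0.096], "turn": [0, 0, -0.8]}
    - {"linear": [0.0015, 0.0024, 0.096], "turn": [0, 0, -0.8]}

```text
clock: 2.95
tool_pos: [0.5336, -0.2185, 0.0671]
orientation: [[-0.405, 0.914, 0.002], [0.914, 0.405, -0.002], [-0.002, 0.001, -1.0]]
wrist_force: [-0.1, -0.1, 1.5]
grip_width: 0.6
```

step_arm:
  rows:
    - {"linear": [0, 0, 0], "turn": [0, 0, 0]}
    - {"linear": [0, 0, 0], "turn": [0, 0, 0]}
    - {"linear": [0, 0, 0], "turn": [0, 0, 0]}
  fingers: 0.1

```text
clock: 3.25
tool_pos: [0.5333, -0.218, 0.0662]
orientation: [[-0.405, 0.914, 0.002], [0.914, 0.405, -0.001], [-0.002, 0.001, -1.0]]
wrist_force: [1.3, 0.8, 1.2]
grip_width: 0.449
```

Run:
```python
from h import *
import pickle
s=ctrl.read_state();im=ctrl.camera('wrist');cv2.imwrite('pics/w3.png',im);pickle.dump(s,open('s3.pkl','wb'))
print(s['tool_pos'],s['grip_width'],s['wrist_force']@s['orientation'])
cv2.imwrite('pics/w3z.png',cv2.resize(im[180:380,160:360],(600,600),interpolation=cv2.INTER_CUBIC))
```

```text
[ 0.53334586 -0.21801006  0.0662109 ] 0.4494235063369668 [ 0.20828229  1.50992923 -1.19530913]
```

View pics/w3z.png

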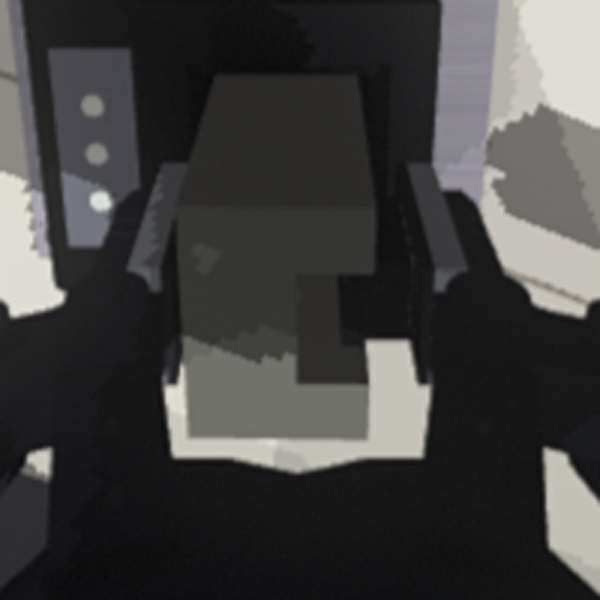

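step_arm:
  rows:
    - {"linear": [0, 0, 0], "turn": [0, 0, 0]}
    - {"linear": [0, 0, 0], "turn": [0, 0, 0]}
  fingers: 0.16

```text
clock: 3.5
tool_pos: [0.533, -0.218, 0.0658]
orientation: [[-0.405, 0.914, 0.001], [0.914, 0.405, -0.001], [-0.001, 0.0, -1.0]]
wrist_force: [0.8, -0.2, 4.8]
grip_width: 0.418
```

step_arm:
  rows:
    - {"linear": [0, 0, 0], "turn": [0, 0, 0]}
    - {"linear": [0, 0, 0], "turn": [0, 0, 0]}
  fingers: 0.2

```text
clock: 3.7
tool_pos: [0.5329, -0.2179, 0.0655]
orientation: [[-0.405, 0.914, 0.0], [0.914, 0.405, -0.0], [-0.0, 0.0, -1.0]]
wrist_force: [0.2, 0.2, 5.9]
grip_width: 0.402
```

step_arm:
  rows:
    - {"linear": [0, 0, 0], "turn": [0, 0, 0]}
    - {"linear": [0, 0, 0], "turn": [0, 0, 0]}
  fingers: 0.24

```text
clock: 3.9
tool_pos: [0.5328, -0.218, 0.0654]
orientation: [[-0.405, 0.914, 0.0], [0.914, 0.405, -0.0], [-0.0, -0.0, -1.0]]
wrist_force: [0.6, -1.0, 4.7]
grip_width: 0.38
```

step_arm:
  rows:
    - {"linear": [0, 0, 0], "turn": [0, 0, 0]}
    - {"linear": [0, 0, 0], "turn": [0, 0, 0]}
  fingers: 0.26

```text
clock: 4.1
tool_pos: [0.5326, -0.218, 0.0653]
orientation: [[-0.405, 0.914, -0.001], [0.914, 0.405, -0.0], [-0.0, -0.001, -1.0]]
wrist_force: [-0.5, -1.4, 5.2]
grip_width: 0.373
```

step_arm:
  rows:
    - {"linear": [0, 0, 0], "turn": [0, 0, 0]}
    - {"linear": [0, 0, 0], "turn": [0, 0, 0]}
  fingers: 0.265

```text
clock: 4.3
tool_pos: [0.5325, -0.2181, 0.0653]
orientation: [[-0.405, 0.914, -0.001], [0.914, 0.405, -0.0], [-0.0, -0.001, -1.0]]
wrist_force: [0.0, -1.9, 4.9]
grip_width: 0.369
```

step_arm:
  rows:
    - {"linear": [0, 0, -0.001], "turn": [0, 0, 0]}
    - {"linear": [0, 0, -0.0015], "turn": [0, 0, 0]}

```text
clock: 4.5
tool_pos: [0.5326, -0.218, 0.0669]
orientation: [[-0.405, 0.914, -0.001], [0.914, 0.405, -0.0], [-0.0, -0.001, -1.0]]
wrist_force: [-2.2, -1.9, 4.0]
grip_width: 0.369
```

step_arm:
  rows:
    - {"linear": [0, 0, -0.001], "turn": [0, 0, 0]}
    - {"linear": [0, 0, -0.003], "turn": [0, 0, 0]}
    - {"linear": [0, 0, -0.005], "turn": [0, 0, 0]}

```text
clock: 4.8
tool_pos: [0.5327, -0.2177, 0.0717]
orientation: [[-0.405, 0.914, -0.0], [0.914, 0.405, 0.0], [0.0, -0.0, -1.0]]
wrist_force: [-0.1, -1.0, 1.4]
grip_width: 0.371
```

step_arm:
  rows:
    - {"linear": [0, 0, -0.004], "turn": [0, 0, 0]}
    - {"linear": [0, 0, -0.008], "turn": [0, 0, 0]}
    - {"linear": [0, 0, -0.012], "turn": [0, 0, 0]}

```text
clock: 5.1
tool_pos: [0.5326, -0.2174, 0.0837]
orientation: [[-0.405, 0.914, -0.001], [0.914, 0.405, 0.001], [0.001, -0.0, -1.0]]
wrist_force: [1.5, 0.1, -2.4]
grip_width: 0.372
```

Run:
```python
from h import *
import pickle
s=ctrl.read_state();im=ctrl.camera('wrist');cv2.imwrite('pics/w4.png',im);pickle.dump(s,open('s4.pkl','wb'))
print(s['tool_pos'],s['grip_width'],s['wrist_force']@s['orientation'])
b=ctrl.camera('scene')[190:260,130:220]
cv2.imwrite('pics/w4z.png',np.hstack([cv2.resize(im[180:380,160:360],(400,400),interpolation=cv2.INTER_CUBIC),cv2.resize(b,(400,400))]))
```

```text
[ 0.53259624 -0.21742234  0.08372903] 0.3721136458923088 [-0.54135185  1.38500535  2.36909636]
```

View pics/w4z.png

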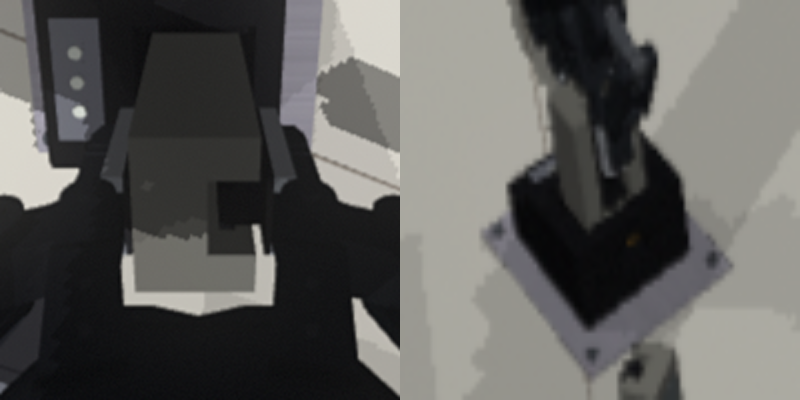

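step_arm:
  rows:
    - {"linear": [0, 0, -0.02], "turn": [0, 0, 0]}
    - {"linear": [0, 0, -0.045], "turn": [0, 0, 0]}
    - {"linear": [0.01, 0.004, -0.07], "turn": [0, 0, 3]}
    - {"linear": [0.035, 0.015, -0.08], "turn": [0, 0, 9]}
    - {"linear": [0.07, 0.03, -0.08], "turn": [0, 0, 15]}
    - {"linear": [0.105, 0.045, -0.08], "turn": [0, 0, 22]}
    - {"linear": [0.145, 0.0625, -0.08], "turn": [0, 0, 29]}
    - {"linear": [0.185, 0.08, -0.08], "turn": [0, 0, 36]}
    - {"linear": [0.22, 0.095, -0.08], "turn": [0, 0, 40]}
    - {"linear": [0.245, 0.1055, -0.08], "turn": [0, 0, 42]}

```text
clock: 6.2
tool_pos: [0.5294, 0.0514, 0.1637]
orientation: [[0.312, 0.95, -0.0], [0.95, -0.312, 0.0], [0.0, -0.001, -1.0]]
wrist_force: [1.0, -0.2, -2.8]
grip_width: 0.37
```

step_arm:
  rows:
    - {"linear": [0.008, 0.006, 0], "turn": [0, 0, 0.5]}
    - {"linear": [0.008, 0.006, 0], "turn": [0, 0, 0.5]}
    - {"linear": [0.008, 0.006, 0], "turn": [0, 0, 0.5]}

```text
clock: 6.5
tool_pos: [0.5382, 0.0539, 0.1636]
orientation: [[0.319, 0.948, -0.0], [0.948, -0.319, -0.0], [-0.0, -0.0, -1.0]]
wrist_force: [-0.3, -0.3, -2.0]
grip_width: 0.369
```

Run:
```python
from h import *
import pickle
s=ctrl.read_state();im=ctrl.camera('wrist');cv2.imwrite('pics/w5.png',im);pickle.dump(s,open('s5.pkl','wb'))
print(s['tool_pos'],s['orientation'],s['grip_width'],s['wrist_force']@s['orientation'])
print([(round(d['p'],2),[round(v,1) for v in d['position']]) for d in ctrl.place_of('light_mouth','wrist')])
```

```text
[0.53820367 0.05389534 0.16356885] [[ 3.18907044e-01  9.47785896e-01 -4.38668622e-04]
 [ 9.47785935e-01 -3.18907157e-01 -2.16082998e-04]
 [-3.44694981e-04 -3.46853561e-04 -9.99999880e-01]] 0.36882642664386983 [-0.36909371 -0.23553041  2.02410953]
[(0.98, [27.1, 113.1]), (0.83, [236.5, 72.7])]
```

View pics/w5.png

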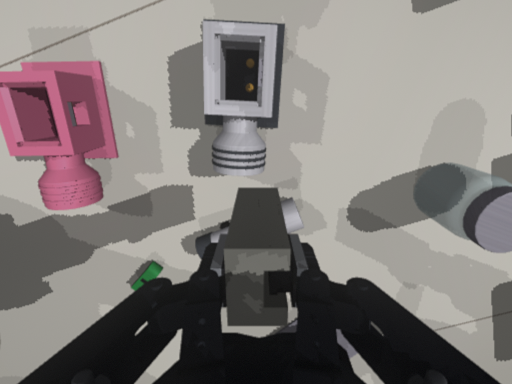

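Run:
```python
import cv2
im=cv2.imread('pics/w5.png')
cv2.imwrite('pics/w5z.png',cv2.resize(im[10:130,185:305],(600,600),interpolation=cv2.INTER_CUBIC))
```

```text
(no output)
```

View pics/w5z.png

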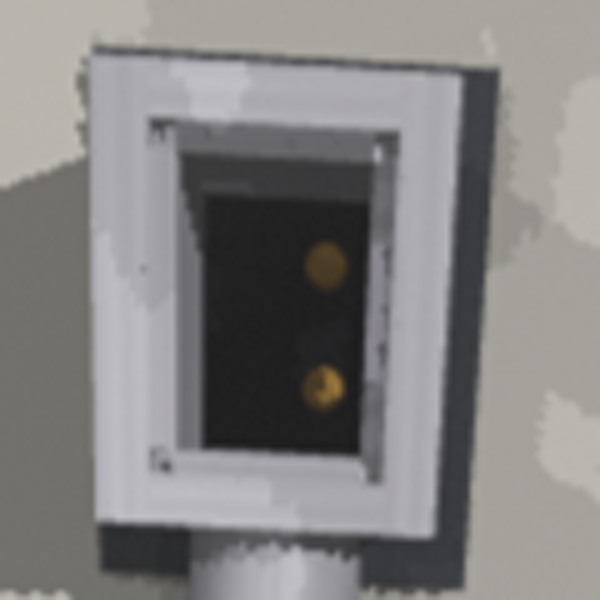

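```bash
python3 - <<'E'
from h import *
import pickle
np.set_printoptions(precision=4,suppress=True)
s=pickle.load(open('s5.pkl','rb'));R=s['orientation']
for z,C in [(.058,[(90,53),(463,72),(437,538),(97,522)]),(.058,[(148,120),(400,132),(383,482),(150,470)])]:
    P=np.array([onz('wrist',(185+x/5,10+y/5),z,s) for x,y in C])
    T=(P-s['tool_pos'])@R
    print(T,T.mean(0),P.mean(0));
    for a,b in[(0,1),(3,2),(3,0),(2,1)]:
        d=T[b]-T[a];print(np.degrees(np.arctan2(d[1],d[0])),np.linalg.norm(d))
# pack in hand: top corners, z guess
print()
s4=pickle.load(open('s4.pkl','rb'))
E
python3 - <<'E'
import cv2
im=cv2.imread('pics/w5.png')
cv2.imwrite('pics/w5y.png',cv2.resize(im[180:340,200:320],(600,800)[0:2] if 0 else (450,600),interpolation=cv2.INTER_CUBIC))
E
```

```text
[[ 0.1435 -0.0451  0.1055]
 [ 0.1409  0.0145  0.1055]
 [ 0.0688  0.0116  0.1055]
 [ 0.0715 -0.0487  0.1056]] [ 0.1062 -0.0169  0.1055] [0.556  0.1599 0.058 ]
92.51832342990883 0.05965053699537321
92.55406484807408 0.060309337748116115
2.8438922278306884 0.07210466643412458
2.320504622504305 0.07214155357014226
[[ 0.1341 -0.0363  0.1055]
 [ 0.1324  0.0045  0.1055]
 [ 0.0783  0.0019  0.1055]
 [ 0.0802 -0.0388  0.1056]] [ 0.1063 -0.0172  0.1055] [0.5557 0.1601 0.058 ]
92.38190005020255 0.04084358429650472
92.76745045633126 0.040817746337596855
2.6523655908097066 0.053912169767656844
2.6792917847337194 0.05418696463170369
```

View pics/w5y.png

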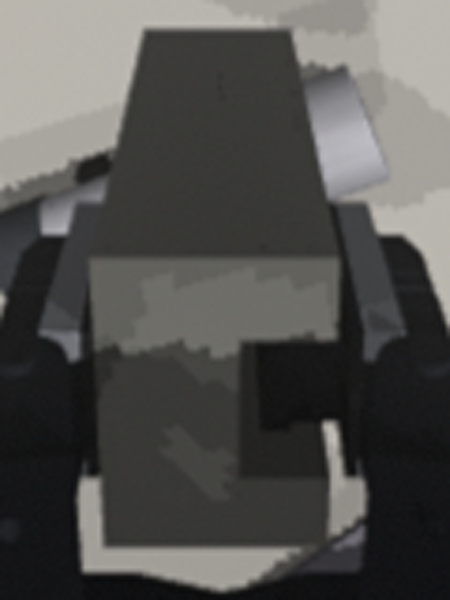

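Run:
```python
from h import *
import pickle
np.set_printoptions(precision=4,suppress=True)
s=pickle.load(open('s5.pkl','rb'));R=s['orientation']
def f(C,dz):
    P=np.array([onz('wrist',(200+x/3.75,180+y/3.75),s['tool_pos'][2]+dz,s) for x,y in C]);return (P-s['tool_pos'])@R
for dz in(.036,.038,.040):
    T=f([(90,259),(339,258),(327,546),(104,546)],dz);print(T[:,:2],T.mean(0)[:2],T[1]-T[0],T[3]-T[0])
for dz in(-.05,-.052,-.054): print(f([(145,30),(292,30)],dz)[:,:2])
```

```text
[[ 0.0205 -0.0159]
 [ 0.0207  0.0138]
 [-0.0232  0.0139]
 [-0.0233 -0.0159]] [-0.0013 -0.001 ] [ 0.0002  0.0298 -0.    ] [-0.0438  0.0001  0.    ]
[[ 0.0217 -0.0156]
 [ 0.0219  0.0136]
 [-0.0212  0.0137]
 [-0.0212 -0.0156]] [ 0.0003 -0.001 ] [ 0.0002  0.0292 -0.    ] [-0.043   0.0001  0.    ]
[[ 0.0229 -0.0153]
 [ 0.0231  0.0133]
 [-0.0191  0.0134]
 [-0.0192 -0.0153]] [ 0.0019 -0.001 ] [ 0.0002  0.0286 -0.    ] [-0.0421  0.0001  0.    ]
[[ 0.0212 -0.0155]
 [ 0.0212  0.0139]]
[[ 0.0205 -0.0157]
 [ 0.0205  0.014 ]]
[[ 0.0198 -0.0158]
 [ 0.0199  0.0142]]
```

step_arm:
  rows:
    - {"linear": [0.02, -0.003, 0], "turn": [0, 0, 0.6]}
    - {"linear": [0.05, -0.008, 0], "turn": [0, 0, 1.4]}
    - {"linear": [0.08, -0.012, 0], "turn": [0, 0, 2.1]}
    - {"linear": [0.1, -0.015, 0.01], "turn": [0, 0, 2.6]}
    - {"linear": [0.1077, -0.016, 0.025], "turn": [0, 0, 2.6]}
    - {"linear": [0.1077, -0.016, 0.036], "turn": [0, 0, 2.6]}
    - {"linear": [0.1077, -0.016, 0.04], "turn": [0, 0, 2.6]}
    - {"linear": [0.1077, -0.016, 0.04], "turn": [0, 0, 2.6]}
    - {"linear": [0.1077, -0.016, 0.04], "turn": [0, 0, 2.6]}

```text
clock: 7.5
tool_pos: [0.5576, 0.161, 0.1242]
orientation: [[0.363, 0.932, 0.001], [0.932, -0.363, -0.0], [0.0, 0.001, -1.0]]
wrist_force: [-0.3, 0.2, -1.4]
grip_width: 0.372
```

Run:
```python
from h import *
import pickle
s=ctrl.read_state();im=ctrl.camera('wrist');cv2.imwrite('pics/w6.png',im);pickle.dump(s,open('s6.pkl','wb'))
print(s['tool_pos'],s['orientation'],s['grip_width'],s['wrist_force']@s['orientation'])
a=cv2.resize(im[130:340,170:350],(514,600),interpolation=cv2.INTER_CUBIC)
cv2.imwrite('pics/w6z.png',a)
t=ctrl.camera('scene')
cv2.imwrite('pics/w6s.png',cv2.resize(t[140:240,250:350],(600,600),interpolation=cv2.INTER_CUBIC))
```

```text
[0.55761663 0.16101428 0.12423393] [[ 3.62500027e-01  9.31983549e-01  6.28259482e-04]
 [ 9.31983743e-01 -3.62500069e-01 -5.02673768e-05]
 [ 1.80895737e-04  6.03749549e-04 -9.99999801e-01]] 0.3719687183729723 [ 0.08652255 -0.37912952  1.36697427]
```

View pics/w6z.png

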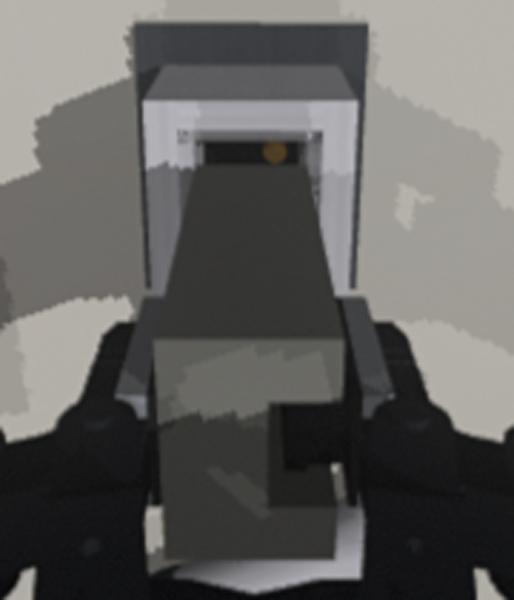

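View pics/w6s.png

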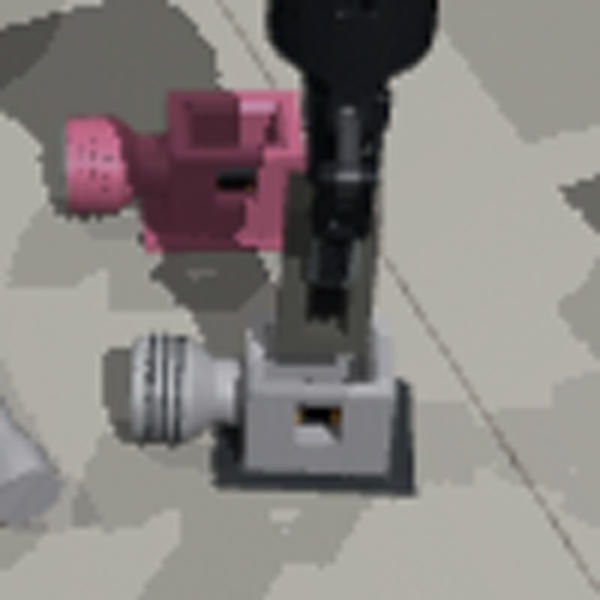

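Run:
```python
from h import *
import pickle
np.set_printoptions(precision=4,suppress=True)
s=pickle.load(open('s6.pkl','rb'));R=s['orientation'];k=180/514
def f(C,z):
    P=np.array([onz('wrist',(170+x*k,130+y*k),z,s) for x,y in C]);return (P-s['tool_pos'])@R
print(f([(142,101),(358,101)],.058)); z=s['tool_pos'][2]
print(f([(192,166),(306,166)],z-.054));print(f([(154,339),(344,339),(335,558),(164,558)],z+.036))
```

```text
[[ 0.0346 -0.0314  0.0662]
 [ 0.0347  0.0285  0.0663]]
[[ 0.0197 -0.0169  0.054 ]
 [ 0.0197  0.0136  0.054 ]]
[[ 0.0207 -0.016  -0.036 ]
 [ 0.0207  0.0139 -0.036 ]
 [-0.0231  0.014  -0.036 ]
 [-0.0231 -0.016  -0.036 ]]
```

step_arm:
  rows:
    - {"linear": [0.0006, 0, 0.005], "turn": [0, 0, 0]}
    - {"linear": [0.0006, 0, 0.01], "turn": [0, 0, 0]}
    - {"linear": [0.0006, 0, 0.014], "turn": [0, 0, 0]}
    - {"linear": [0.0006, 0, 0.018], "turn": [0, 0, 0]}
    - {"linear": [0.0006, 0, 0.021], "turn": [0, 0, 0]}

```text
clock: 8.1
tool_pos: [0.5574, 0.1624, 0.1023]
orientation: [[0.362, 0.932, -0.0], [0.932, -0.362, -0.0], [-0.0, -0.0, -1.0]]
wrist_force: [0.0, -0.1, -2.6]
grip_width: 0.368
```

step_arm:
  rows:
    - {"linear": [0, 0, 0.004], "turn": [0, 0, 0]}
    - {"linear": [0, 0, 0.008], "turn": [0, 0, 0]}
    - {"linear": [0, 0, 0.012], "turn": [0, 0, 0]}

```text
clock: 8.4
tool_pos: [0.5576, 0.1624, 0.0905]
orientation: [[0.362, 0.932, 0.0], [0.932, -0.362, 0.0], [0.0, 0.0, -1.0]]
wrist_force: [0.7, -0.8, -1.8]
grip_width: 0.372
```

step_arm:
  rows:
    - {"linear": [0, 0, 0.003], "turn": [0, 0, 0]}
    - {"linear": [0, 0, 0.006], "turn": [0, 0, 0]}
    - {"linear": [0, 0, 0.008], "turn": [0, 0, 0]}

```text
clock: 8.7
tool_pos: [0.5575, 0.1624, 0.0825]
orientation: [[0.362, 0.932, -0.0], [0.932, -0.362, -0.0], [-0.0, -0.0, -1.0]]
wrist_force: [-0.4, 0.3, -2.3]
grip_width: 0.369
```

step_arm:
  rows:
    - {"linear": [0, 0, 0.002], "turn": [0, 0, 0]}
    - {"linear": [0, 0, 0.003], "turn": [0, 0, 0]}

```text
clock: 8.9
tool_pos: [0.5575, 0.1624, 0.0797]
orientation: [[0.362, 0.932, -0.0], [0.932, -0.362, -0.0], [-0.0, -0.0, -1.0]]
wrist_force: [-0.5, 0.1, -3.0]
grip_width: 0.368
```

step_arm:
  rows:
    - {"linear": [0, 0, 0.0015], "turn": [0, 0, 0]}
    - {"linear": [0, 0, 0.002], "turn": [0, 0, 0]}

```text
clock: 9.1
tool_pos: [0.5577, 0.1624, 0.078]
orientation: [[0.362, 0.932, 0.0], [0.932, -0.362, 0.0], [0.0, 0.0, -1.0]]
wrist_force: [-1.3, 0.2, 1.5]
grip_width: 0.371
```

step_arm:
  rows:
    - {"linear": [0, 0, 0.0015], "turn": [0, 0, 0]}
    - {"linear": [0, 0, 0.002], "turn": [0, 0, 0]}

```text
clock: 9.3
tool_pos: [0.5577, 0.1625, 0.0761]
orientation: [[0.361, 0.932, 0.001], [0.932, -0.361, 0.0], [0.0, 0.0, -1.0]]
wrist_force: [-1.6, 0.1, 2.5]
grip_width: 0.375
```

step_arm:
  rows:
    - {"linear": [0, 0, 0.0015], "turn": [0, 0, 0]}
    - {"linear": [0, 0, 0.002], "turn": [0, 0, 0]}

```text
clock: 9.5
tool_pos: [0.5577, 0.1625, 0.0739]
orientation: [[0.362, 0.932, 0.0], [0.932, -0.362, 0.0], [0.0, 0.0, -1.0]]
wrist_force: [-1.7, 0.4, 4.4]
grip_width: 0.369
```

step_arm:
  rows:
    - {"linear": [0, 0, 0.0007], "turn": [0, 0, 0]}
    - {"linear": [0, 0, 0.0012], "turn": [0, 0, 0]}

```text
clock: 9.7
tool_pos: [0.5577, 0.1625, 0.0728]
orientation: [[0.362, 0.932, 0.0], [0.932, -0.362, 0.0], [0.0, 0.0, -1.0]]
wrist_force: [-2.3, 0.6, 4.5]
grip_width: 0.371
```

step_arm:
  rows:
    - {"linear": [0, 0, 0.0005], "turn": [0, 0, 0]}
    - {"linear": [0, 0, 0.001], "turn": [0, 0, 0]}

```text
clock: 9.9
tool_pos: [0.5577, 0.1625, 0.0717]
orientation: [[0.362, 0.932, 0.0], [0.932, -0.362, 0.0], [0.0, 0.0, -1.0]]
wrist_force: [-2.3, 0.3, 5.3]
grip_width: 0.371
```

step_arm:
  rows:
    - {"linear": [0, 0, 0.0005], "turn": [0, 0, 0]}
    - {"linear": [0, 0, 0.0008], "turn": [0, 0, 0]}

```text
clock: 10.1
tool_pos: [0.5577, 0.1625, 0.0711]
orientation: [[0.362, 0.932, 0.0], [0.932, -0.362, 0.0], [0.0, 0.0, -1.0]]
wrist_force: [-3.6, 0.5, 7.9]
grip_width: 0.37
```

step_arm:
  rows:
    - {"linear": [0, 0, 0.0005], "turn": [0, 0, 0]}
    - {"linear": [0, 0, 0.0008], "turn": [0, 0, 0]}

```text
clock: 10.3
tool_pos: [0.5578, 0.1625, 0.071]
orientation: [[0.361, 0.932, 0.001], [0.932, -0.361, 0.0], [0.0, 0.001, -1.0]]
wrist_force: [-4.9, 0.2, 14.3]
grip_width: 0.369
```

step_arm:
  rows:
    - {"linear": [0, 0, 0], "turn": [0, 0, 0]}
    - {"linear": [0, 0, 0], "turn": [0, 0, 0]}
  fingers: 0.2

```text
clock: 10.5
tool_pos: [0.5586, 0.1622, 0.0708]
orientation: [[0.362, 0.932, 0.003], [0.932, -0.362, -0.0], [0.001, 0.003, -1.0]]
wrist_force: [-0.0, -0.7, 7.0]
grip_width: 0.401
```

step_arm:
  rows:
    - {"linear": [0, 0, 0.0003], "turn": [0, 0, 0]}
    - {"linear": [0, 0, 0.0003], "turn": [0, 0, 0]}
  fingers: 0.14

```text
clock: 10.7
tool_pos: [0.5588, 0.1622, 0.0705]
orientation: [[0.362, 0.932, 0.004], [0.932, -0.362, -0.0], [0.001, 0.003, -1.0]]
wrist_force: [1.6, -1.6, 6.4]
grip_width: 0.431
```

step_arm:
  rows:
    - {"linear": [0, 0, 0], "turn": [0, 0, 0]}
    - {"linear": [0, 0, 0], "turn": [0, 0, 0]}
    - {"linear": [0, 0, 0], "turn": [0, 0, 0]}
    - {"linear": [0, 0, 0], "turn": [0, 0, 0]}
  fingers: -0.3

```text
clock: 11.1
tool_pos: [0.5573, 0.1624, 0.0694]
orientation: [[0.361, 0.932, -0.001], [0.932, -0.361, -0.0], [-0.0, -0.001, -1.0]]
wrist_force: [-0.5, -0.9, -0.0]
grip_width: 0.648
```

Run:
```python
from h import *
import pickle
s=ctrl.read_state();im=ctrl.camera('wrist');cv2.imwrite('pics/w7.png',im);pickle.dump(s,open('s7.pkl','wb'))
print(s['tool_pos'],s['grip_width'],s['wrist_force'])
a=cv2.resize(im[130:340,170:350],(400,467),interpolation=cv2.INTER_CUBIC)
t=ctrl.camera('scene')
cv2.imwrite('pics/w7z.png',np.hstack([a,cv2.resize(t[140:240,260:345],(400,467),interpolation=cv2.INTER_CUBIC)]))
```

```text
[0.55733836 0.16244675 0.06937485] 0.6484953670075814 [-0.49547613 -0.89346856 -0.0399673 ]
```

View pics/w7z.png

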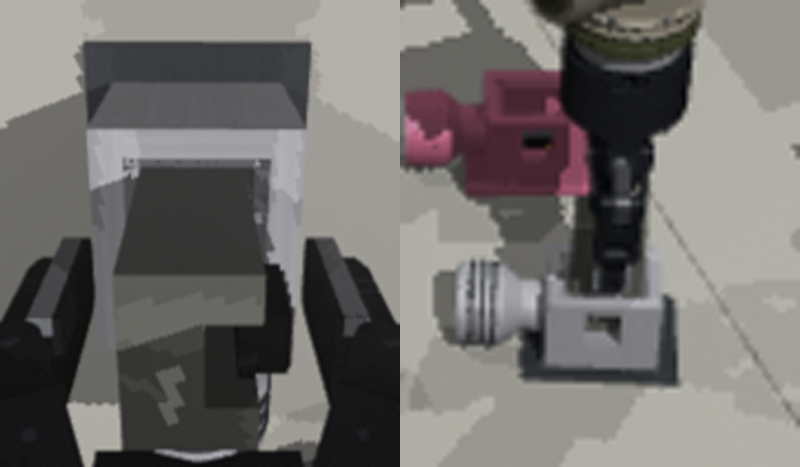

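step_arm:
  rows:
    - {"linear": [0, 0, -0.01], "turn": [0, 0, 0]}
    - {"linear": [0, 0, -0.03], "turn": [0, 0, 0]}
    - {"linear": [0, 0, -0.06], "turn": [0, 0, 0]}
    - {"linear": [-0.01, 0, -0.09], "turn": [0, 0, 0]}
    - {"linear": [-0.03, 0, -0.11], "turn": [0, 0, 0]}
    - {"linear": [-0.05, 0, -0.12], "turn": [0, 0, 0]}
    - {"linear": [-0.05, 0, -0.12], "turn": [0, 0, 0]}
    - {"linear": [-0.05, 0, -0.12], "turn": [0, 0, 0]}

```text
clock: 12.0
tool_pos: [0.5396, 0.1159, 0.1901]
orientation: [[0.362, 0.932, 0.001], [0.932, -0.362, 0.0], [0.0, 0.001, -1.0]]
wrist_force: [0.9, -0.2, 0.5]
grip_width: 0.651
```

Run:
```python
from h import *
import pickle
s=ctrl.read_state();im=ctrl.camera('wrist');cv2.imwrite('pics/w8.png',im);pickle.dump(s,open('s8.pkl','wb'))
print(s['tool_pos'],s['grip_width'],s['wrist_force'])
print([(round(d['p'],2),d['position']) for d in ctrl.place_of('tab_pad','wrist')])
a=cv2.resize(im[80:230,180:330],(600,600),interpolation=cv2.INTER_CUBIC)
t=ctrl.camera('scene');cv2.imwrite('pics/s8.png',t)
cv2.imwrite('pics/w8z.png',a);cv2.imwrite('pics/s8z.png',cv2.resize(t[160:230,265:335],(600,600),interpolation=cv2.INTER_CUBIC))
```

```text
[0.53955274 0.11585953 0.19013837] 0.650654443730161 [ 0.9447499  -0.22981969  0.50847478]
[(0.65, [281.2, 139.9])]
```

View pics/w8z.png

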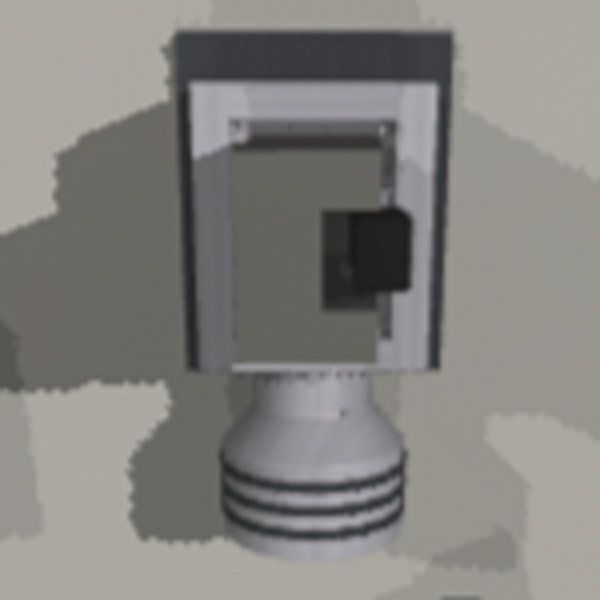

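View pics/s8z.png

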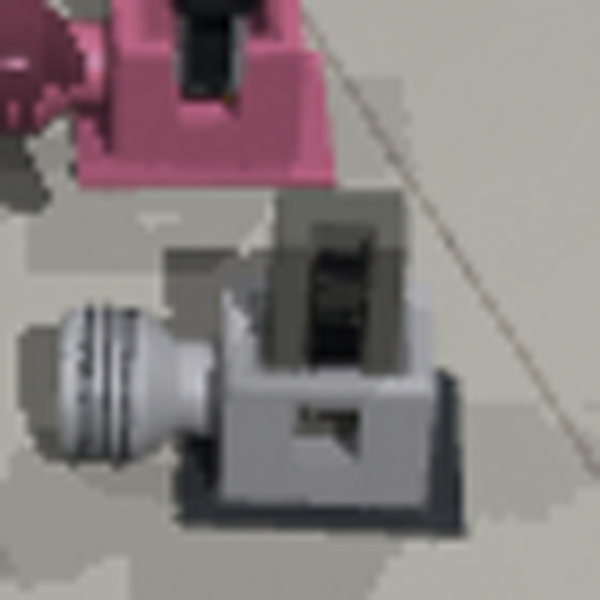

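Run:
```python
from h import *
import pickle
np.set_printoptions(precision=4,suppress=True)
s=pickle.load(open('s8.pkl','rb'));R=s['orientation']
f=lambda C,z:(np.array([onz('wrist',(180+x/4,80+y/4),z,s) for x,y in C])-s['tool_pos'])@R
L=f([(190,83),(447,83),(440,370),(188,370)],.058)[:,:2]; print('light',L, L.mean(0))
for z in (.1075,.1095,.1115,.1145):
    T=f([(232,149),(380,150),(377,362),(233.5,362)],z)[:,:2];print(z,T.mean(0),T[1,1]-T[0,1],T[2,1]-T[3,1],T[1,0]-T[2,0])
print('pad outer',f([(411,212),(411,288)],.1025)[:,:2], f([(411,212)],.098)[:,:2])
# scene: project top corners for hypotheses
c=np.array([.5562,.1605]);x=-R[:2,1];y=-R[:2,0]
for zb in (.0175,.0195,.0245):
    P=[np.r_[c+a*.015*x+b*.022*y,zb+.09] for a,b in[(1,1),(1,-1),(-1,-1),(-1,1)]]
    print(zb,((proj('scene',P)-[265,160])*600/70))
P=[np.r_[c+a*.03*x+b*.036*y,.058] for a,b in[(1,1),(1,-1),(-1,-1),(-1,1)]];print(((proj('scene',P)-[265,160])*600/70))
```

```text
light [[ 0.0828 -0.0308]
 [ 0.0829  0.0312]
 [ 0.0114  0.0323]
 [ 0.0114 -0.0339]] [ 0.0471 -0.0003]
0.1075 [ 0.0483 -0.0025] 0.02982019951343422 0.030825877291310866 0.04396327429630063
0.1095 [ 0.0486 -0.0025] 0.029554118074726056 0.030550822331486815 0.043570996194009184
0.1115 [ 0.0489 -0.0024] 0.02928803663601777 0.030275767371662654 0.04317871809171773
0.1145 [ 0.0494 -0.0024] 0.028888914477955607 0.02986318493192657 0.04259030093828051
pad outer [[0.0574 0.0196]
 [0.0414 0.0201]] [[0.0569 0.02  ]]
0.0175 [[273.5011 190.3739]
 [402.6819 194.3795]
 [405.3688 252.444 ]
 [273.9341 248.2539]]
0.0195 [[273.7936 185.9237]
 [403.1119 189.9249]
 [405.8092 247.9742]
 [274.2322 243.7885]]
0.0245 [[274.5275 174.7569]
 [404.1909 178.7469]
 [406.9143 236.7575]
 [274.9801 232.5827]]
[[226.6877 267.9424]
 [430.9477 274.5194]
 [437.199  391.4194]
 [225.938  384.2465]]
```

```bash
python3 -c "
from bench import ctrl
print(ctrl.sign_off())"
```

```text
the job is handed in; nothing more can be done
None
```

I took the pack out of the charger, seated it in the dive light's well and handed the job in at about 12 s. It looks latched, but sign-off gives no verdict.

- **Charger:** I closed the jaws in steps to 31.4 mm, which put the tab about 5.6 mm in. The pack then lifted freely, and the upward force stayed at about 6 N or less, so the tooth was clear of the catch.
- **Light:** The pins touched with the underside at about 24.5 mm and the floor came about 7 mm lower. I stopped there, with the force on the wrist at about 14 N up and 5 N sideways. The tab was let out in stages while the pack was held down, then the arm backed straight up.
- **Last checks:** The wrist camera puts the tab pad about 22 mm from the pack's centre line, which is its rest position. In the scene camera the underside is at 17.5–19.5 mm, matching a latched pack. An unlatched one would sit at about 24.5 mm. The wrist force reads near zero, and the arm is clear.
- **One disagreement:** The wrist camera places the pack's top about 2 mm off the light's axis, against 1.5 mm of clearance. I put this down to a slight tilt or to measurement noise; both are well inside the limits.

I did not re-check the other things on the bench by camera after the move. The arm stayed well above them on its way past.

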